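# Sort pot-rest bars by how their soles drag

## Robot

A 7-joint arm with a two-finger parallel gripper is mounted at the origin on a cart in front of the work surface, level with it; the furniture and walls round the work are solid. World frame = base frame: x ahead of the robot, y to its left, z up, the work surface at z = 0. Lengths are in m, angles in rad, forces in N, time in s.
With the tool pointing down it reaches from about 0.4 to 0.85 m from the base axis. Payload 10.4 kg.
Tool frame: the origin (TCP) lies at the very end of the fingers, on their centre line; the grasp point (between the pads) lies 19 mm behind it; y points along the fingers, z is the direction in which the jaws open and shut, and the axes are right-handed (so a half turn about y gives the same grasp; the last joint's range is limited). The gripper opens to 85 mm and grips with 20 to 120 N. Pads are 22 mm wide; open, the fingers measure 114 mm over their backs; the gripper's body (76 mm by 85 mm) begins 54 mm behind the grasp point. The pads swing forward as they close: fully open they stand 13 mm farther back than shut.
Start: joints at [1.13, 0.332, -0.065, 1.46, 0.022, 1.35, -0.088], TCP at [0.254, -0.571, 0.207] pointing down, gripper open.
Joint ranges: [-2.6, 2.6], [-0.5, 2.12], [-1.47, 1.34], [0.16, 2.42], [-1.27, 4.41], [0.06, 2.06], [-2.6, 2.6]. Speed limits (rad/s): [2.22, 2.22, 2.79, 2.79, 3.14, 3.14, 3.14].

## Interface

Orientations are given as a unit quaternion [x, y, z, w].
In Python, from workcell import manip gives the robot as it stands.
- The arm moves only by the tool arm_command, never from a script. Its argument "commands" is a list that holds one entry, the list of rows, each a list of 6 numbers: the shift along the world's x, y, z in cm, then the turn, a rotation vector about the world's x, y, z in degrees. A call has 1 to 20 rows; each row is the pose to reach, as a shift and turn from the pose commanded when the call began; what a row does not reach only later rows make up. A row lasts 1/10 s, in which the tool goes at most 50 mm and 8.59 degrees, less where a joint would pass 70% of its speed; a pose out of reach is approached as far as the arm can. A call with a gripper value outside its range is refused whole. "claw" is the finger opening in cm, from 0 to 8.54, set as the call begins (left out, the last holds). The fingers move at their own pace and stop on an object; "newtons" is the grip in N (left out, the last holds). Time passes only in rows, so rows that repeat a pose let the fingers close. It gives the time, the measured TCP pose, the force and the opening at its end, in the units of the state.
- manip.get_obs(): the state, without advancing time (a new reading comes with each control period).
- manip.camera(name): name is "scene" or "top"; returns a dict with "pixels" (384x512x3 uint8, blue, green, red), "depth" (384x512 float32, m along the optical axis (not along the pixel's ray), 0 where there is no reading), "K" (3x3 intrinsics, pixels), "k1" (the pictures are not rectified: a ray, as slopes to the right and down, at radius r is drawn at 1 + k1 r^2 times it, then the intrinsics apply), "rvec" (rotation vector, rad) and "tvec" (3), from world to camera coordinates, as OpenCV has them. Camera axes: x right, y down, z forward; pixel columns grow to the right and rows downward; lengths in m; the calibration is good to about 2 mm. A picture is of the moment at which its call begins.
- manip.hand_in(): hands the job in, once; it reports no verdict.
Trained networks look in the newest picture that a camera, given by its name, has taken for a name from the list of things; names that differ only in an ending like _2 or _b are one class to them, and where a whole thing is asked for, a point or a joint stands for the part that bears it (a point fixed in the world has none). Each returns a list of dicts, best first, with "p" (0 to 1); they miss things now and then, are a little off and sometimes report something else, mostly with a low value. They report only what shows in the picture. A call takes as long as a camera call.
- manip.masks_of(camera, thing): "mask" (384x512 bool, what is visible of it) and "bbox" ([left, top, right, bottom] in pixels, round what is visible of it).
The state is a dict: "clock": time; "joint_pos": joint angles; "joint_velocities": joint speeds; "tau": joint torques, N m; "position": TCP position; "ee_rot": TCP orientation; "ft_force": force on the tool from outside, world axes, zero at the start; "torque": the same for the moment, N m; "grip_width": opening from 0.0 (shut) to 1.0 (fully open).
Only numpy, scipy, OpenCV 4.12 (cv2) and the standard library are available. Lean on these libraries where they do the work, as an engineer would, in place of code of your own. Each camera call takes 0.05 s, during which the arm holds its last target.

## Task

The three steel pot-rest bars look alike, but some still have rough soles that grip the worktop and others have worn smooth and skid. Slide each one along the worktop, without lifting it, to feel how hard it drags; then slide the rough, grippy ones into the left bay of the wooden pen and the smooth, slippery ones into the right bay, each lying flat and fully inside. Leave the salt shaker, the spice jar and the mustard jar standing where they are.

Things in the scene. Friction and masses are not known exactly. Their poses are not given: they have to be found in the camera images.
- bar_a: One of three look-alike steel pot-rest bars: 44 mm wide (own x), 110 long (own y), 26 high, about 0.8 kg; plain upright long sides 4 to 23 mm up, ribs on top, rubber sole strips below, centred 36 mm from the middle. Origin: centre of underside. Roughness cannot be seen: while pushed along, not pressed down, a rough one resists with about 3 to 12 N, a smooth one with under 1.6 N.
- bar_b: One of three look-alike steel pot-rest bars: 44 mm wide (own x), 110 long (own y), 26 high, about 0.8 kg; plain upright long sides 4 to 23 mm up, ribs on top, rubber sole strips below, centred 36 mm from the middle. Origin: centre of underside. Roughness cannot be seen: while pushed along, not pressed down, a rough one resists with about 3 to 12 N, a smooth one with under 1.6 N.
- bar_c: One of three look-alike steel pot-rest bars: 44 mm wide (own x), 110 long (own y), 26 high, about 0.8 kg; plain upright long sides 4 to 23 mm up, ribs on top, rubber sole strips below, centred 36 mm from the middle. Origin: centre of underside. Roughness cannot be seen: while pushed along, not pressed down, a rough one resists with about 3 to 12 N, a smooth one with under 1.6 N.
- pen: Fixed light-wood pen without a floor: back wall and three side walls, 30 mm high, 8 mm thick, form two bays side by side, open toward the robot. Origin at worktop level, middle of the middle wall; own x points from the mouth to the back wall, own y to the left bay. Turned by up to 7 degrees.
- bay_left (a point): Centre, at worktop level, of the left bay (seen from the robot). The bay is 160 mm deep along own x (mouth at -80 mm, back wall at +80 mm) and 150 mm wide inside along own y; two bars fit one behind the other, lying across it, their middles 40 to 75 mm apart.
- bay_right (a point): Centre, at worktop level, of the right bay (seen from the robot). The bay is 160 mm deep along own x (mouth at -80 mm, back wall at +80 mm) and 150 mm wide inside along own y; two bars fit one behind the other, lying across it, their middles 40 to 75 mm apart.
- salt: Salt shaker, clear with grey cap, 44 mm across, 90 mm high, standing loose between the bars and the robot. Origin at the centre of its underside.
- spice: Spice jar with green cap, 46 mm across, 106 mm high, standing loose between the bars and the robot. Origin at the centre of its underside.
- mustard: Squat glass jar with red lid, 66 mm across, 100 mm high, standing loose at the left of the pen. Origin at the centre of its underside.

How it is judged:
At the end, for the whole second after the job is handed in: All rough-soled bars lie in the left bay, all smooth-soled ones in the right: flat on the worktop (tilt under 0.1 rad), at rest, the centres of both sole strips (36 mm from the bar's middle) inside the bay, at least 14 mm behind the line of its mouth (x of rough_sole_1_front in the frame of bay_left between -0.066 and 0.08 m and y of rough_sole_1_front in the frame of bay_left between -0.075 and 0.075 m and x of rough_sole_1_rear in the frame of bay_left between -0.066 and 0.08 m and y of rough_sole_1_rear in the frame of bay_left between -0.075 and 0.075 m and x of rough_sole_2_front in the frame of bay_left between -0.066 and 0.08 m and y of rough_sole_2_front in the frame of bay_left between -0.075 and 0.075 m and x of rough_sole_2_rear in the frame of bay_left between -0.066 and 0.08 m and y of rough_sole_2_rear in the frame of bay_left between -0.075 and 0.075 m and x of smooth_sole_front in the frame of bay_right between -0.066 and 0.08 m and y of smooth_sole_front in the frame of bay_right between -0.075 and 0.075 m and x of smooth_sole_rear in the frame of bay_right between -0.066 and 0.08 m and y of smooth_sole_rear in the frame of bay_right between -0.075 and 0.075 m and angle between each of bar_a, bar_b, bar_c's own z axis and vertical below 0.1 rad and height (world z) of each of bar_a, bar_b, bar_c below 0.006 m and linear speed of each of bar_a, bar_b, bar_c below 0.02 m/s); the robot touches nothing.
It fails at once if a bar is lifted more than 15 mm off the worktop (height (world z) of any of bar_a, bar_b, bar_c above 0.015 m).
It fails at once if the salt shaker, spice jar or mustard jar is moved more than 30 mm or tipped (distance of any of salt, spice, mustard from where it was at the start of the episode above 0.03 m or angle between any of salt, spice, mustard's own z axis and vertical above 0.4 rad).
It also fails if it takes over 72 s, if anything falls off the work surface, if the arm or the gripper's body presses on something with over 40 N, if the wrist force passes 120 N, or if a joint passes its speed limit or range.

## Working session

There is one attempt and no reset: what is moved stays moved. The work goes in short steps, Python scripts to look and compute and a tool call to move; the robot and the scene stay as the last step left them, time stands still between calls to the robot, and variables do not carry over. Pictures are saved under pics/ and viewed, and the job is handed in when it is done.

Besides the shell and the picture viewer there is one more tool, called as name(argument=value, ...), one argument or row to a line, values as JSON. arm_command: Moves the arm, as the interface text tells. Its arguments: {"type":"object","properties":{"commands":{"type":"array"},"claw":{"type":"number"},"newtons":{"type":"number"}},"required":["commands"]}

```bash
mkdir -p pics; ls; python3 - <<'E'
from workcell import manip
import cv2,numpy as np
o=manip.get_obs()
for k,v in o.items(): print(k,np.round(v,4))
for n in ("scene","top"):
    c=manip.camera(n); cv2.imwrite(f"pics/{n}0.png",c["pixels"])
    print(n,c["K"],c["k1"],c["rvec"],c["tvec"])
    for t in ("bar_a","pen","salt","spice","mustard"):
        for d in manip.masks_of(n,t): print(t,round(d["p"],2),d["bbox"],d["mask"].sum())
E
```

```text
pics
clock 0.0
joint_pos [ 1.1304  0.3329 -0.0647  1.461   0.0216  1.3499 -0.0885]
joint_velocities [ 0.0001  0.0008  0.0009 -0.0005 -0.0009 -0.0005 -0.0001]
tau [-3.00000e-04 -6.25441e+01  4.88000e-02 -3.91578e+01  1.61000e-02
  1.01000e-02  0.00000e+00]
position [ 0.2534 -0.5709  0.2058]
ee_rot [-0.1468  0.6922 -0.6912  0.1465]
ft_force [-0.7356  0.3544  0.4044]
torque [ 0.02   -0.0303 -0.0006]
grip_width 0.9975
scene [[371.90690089   0.         264.8402791 ]
 [  0.         371.90690089 195.73849865]
 [  0.           0.           1.        ]] -0.09276359432572785 [ 0.74523511 -2.63196051  1.04234579] [0.42911641 0.1965325  0.76039139]
bar_a 0.84 [320.0, 140.0, 348.8, 162.6] 465
bar_a 0.8 [268.6, 188.8, 307.3, 225.7] 705
bar_a 0.65 [209.0, 251.6, 253.6, 302.3] 1094
pen 0.67 [160.8, 127.6, 281.2, 231.0] 2276
salt 0.88 [324.7, 166.5, 341.9, 200.3] 454
spice 0.74 [280.8, 217.0, 307.7, 260.3] 962
mustard 0.59 [136.6, 226.5, 175.8, 280.3] 1430
top [[418.63874059   0.         260.97949424]
 [  0.         418.63874059 191.30999164]
 [  0.           0.           1.        ]] -0.025248758415458244 [ 2.1377974  -2.1243882   0.15275384] [0.04500409 0.50633856 0.94818042]
bar_a 0.93 [157.8, 206.0, 208.1, 230.8] 816
bar_a 0.76 [357.7, 213.6, 408.2, 236.9] 903
bar_a 0.73 [259.1, 211.6, 302.2, 234.3] 852
pen 0.74 [214.4, 106.4, 354.2, 175.7] 1689
salt 0.82 [316.0, 240.8, 332.4, 262.4] 305
spice 0.79 [221.4, 240.8, 244.0, 262.2] 398
mustard 0.97 [138.8, 138.4, 175.5, 172.3] 892
mustard 0.69 [220.2, 238.9, 246.6, 261.4] 372
```

View pics/top0.png

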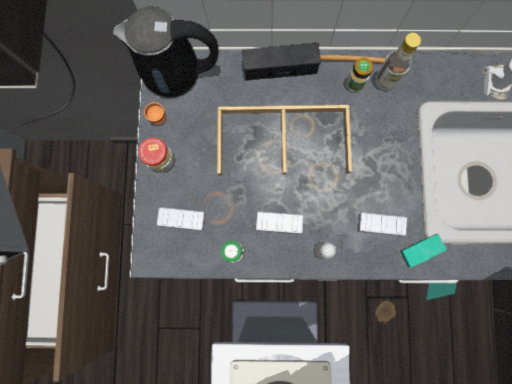

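View pics/scene0.png

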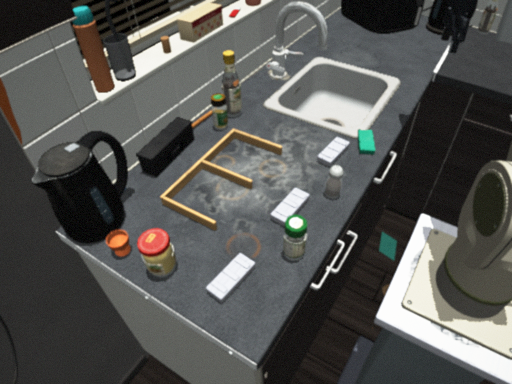

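```bash
cat > h.py <<'E'
from workcell import manip
import cv2,numpy as np
def cloud(c,mask=None):
    d=c["depth"]; v,u=np.nonzero((d>0)&(mask if mask is not None else True))
    K=c["K"]; k1=c["k1"]
    p=np.stack([(u-K[0,2])/K[0,0],(v-K[1,2])/K[1,1]],-1).astype(float)
    und=cv2.undistortPoints(np.stack([u,v],-1).astype(float).reshape(-1,1,2),K,np.array([k1,0,0,0.])).reshape(-1,2)
    z=d[v,u]; P=np.c_[und*z[:,None],z]
    R,_=cv2.Rodrigues(np.array(c["rvec"]))
    return (P-np.array(c["tvec"]).ravel())@R, u,v
def rect(P):
    r=cv2.minAreaRect((P[:,:2]*1000).astype(np.float32))
    (cx,cy),(w,h),a=r
    if w<h: ang=a+90
    else: ang=a
    ang=(ang+90)%180-90
    return round(cx,1),round(cy,1),round(max(w,h),1),round(min(w,h),1),round(ang,1)
def look(names=("top","scene"),things=("bar_a","pen","salt","spice","mustard"),pm=0.3):
    for n in names:
        c=manip.camera(n)
        for t in things:
            for d in manip.masks_of(n,t):
                if d["p"]<pm: continue
                P,u,v=cloud(c,d["mask"])
                z=P[:,2]; zt=np.percentile(z,90)
                S=P[(z>zt-0.007)&(z<zt+.007)]
                if len(S)<5: continue
                print(n,t,round(d["p"],2),"z90 %.1f"%(zt*1000),"rect(cx,cy,L,W,longaxis deg)",rect(S),"mean",np.round(S.mean(0)*1000,1))
E
python3 -c "
from h import *
look()"
```

```text
top bar_a 0.88 z90 27.3 rect(cx,cy,L,W,longaxis deg) (441.9, 239.2, 106.9, 43.5, 84.5) mean [441.4 238.6  24.5]
top bar_a 0.76 z90 26.7 rect(cx,cy,L,W,longaxis deg) (432.3, -241.3, 111.0, 43.8, 84.6) mean [ 432.1 -241.    24. ]
top bar_a 0.6 z90 27.2 rect(cx,cy,L,W,longaxis deg) (434.5, 5.7, 109.6, 44.3, 86.2) mean [434.4   5.2  24.3]
top pen 0.73 z90 31.9 rect(cx,cy,L,W,longaxis deg) (638.9, -5.0, 323.9, 169.2, -88.8) mean [667.4  -3.4  30. ]
top spice 0.89 z90 107.8 rect(cx,cy,L,W,longaxis deg) (364.9, 111.3, 43.5, 42.0, 34.5) mean [364.6 110.9 106. ]
top mustard 0.94 z90 101.3 rect(cx,cy,L,W,longaxis deg) (587.3, 293.7, 63.2, 62.7, -89.1) mean [587.8 293.8  99.6]
scene bar_a 0.88 z90 25.8 rect(cx,cy,L,W,longaxis deg) (439.2, 239.1, 109.2, 44.9, 84.4) mean [438.5 241.8  23.4]
scene bar_a 0.75 z90 26.7 rect(cx,cy,L,W,longaxis deg) (429.2, -245.0, 112.1, 45.1, 82.8) mean [ 428.3 -238.7   24.3]
scene bar_a 0.72 z90 26.8 rect(cx,cy,L,W,longaxis deg) (432.4, 1.8, 110.5, 44.1, 85.2) mean [432.    4.9  24.4]
scene pen 0.71 z90 30.7 rect(cx,cy,L,W,longaxis deg) (638.0, -8.2, 325.8, 169.4, -89.0) mean [660.5   8.   29. ]
scene salt 0.78 z90 87.4 rect(cx,cy,L,W,longaxis deg) (365.5, -101.6, 30.2, 25.9, 49.9) mean [ 365.2 -100.4   86.6]
scene spice 0.84 z90 106.8 rect(cx,cy,L,W,longaxis deg) (363.1, 110.4, 43.6, 42.6, -50.3) mean [362.2 111.9 105.9]
scene spice 0.53 z90 26.8 rect(cx,cy,L,W,longaxis deg) (432.4, 2.0, 110.3, 44.1, 85.2) mean [432.    5.3  24.4]
scene mustard 0.95 z90 99.4 rect(cx,cy,L,W,longaxis deg) (586.3, 293.5, 63.1, 62.3, -10.9) mean [584.3 294.1  98.3]
```

The top view shows three bars in a row: left at about (180,218), middle (280,222) and right (383,224). Spice is at (232,250), salt at (328,250), mustard at (155,152) and the pen around (285,140). The network's second "mustard" hit is really the spice jar. Both views agree on bar heights of about 26 mm.

```bash
cat >> h.py <<'E'
from scipy.spatial.transform import Rotation as Ro
def st():
    o=manip.get_obs(); R=Ro.from_quat(o["ee_rot"]).as_matrix()
    print("t",round(o["clock"],2),"pos mm",np.round(o["position"]*1000 if hasattr(o["position"],'dtype') else np.array(o["position"])*1000,1),"yaw of jaw axis",round(np.degrees(np.arctan2(R[1,2],R[0,2])),1),"tooly",np.round(R[:,1],3),"F",np.round(o["ft_force"],1),"w",o["grip_width"])
def penfit():
    for n in ("top","scene"):
        c=manip.camera(n); m=manip.masks_of(n,"pen")[0]["mask"]
        P,u,v=cloud(c,m); P=P[(P[:,2]>.023)&(P[:,2]<.037)]
        B=P[(P[:,0]>.70)]; 
        k=np.polyfit(B[:,1],B[:,0],1); print(n,"back yaw deg",-np.degrees(np.arctan(k[0])),"x at y=0",k[1])
        for lo,hi in ((.1,.2),(-.06,.06),(-.2,-.12)):
            W=P[(P[:,0]<.69)&(P[:,1]>lo)&(P[:,1]<hi)]
            k=np.polyfit(W[:,0],W[:,1],1); print(" wall yaw",np.degrees(np.arctan(k[0])),"y at x=.6345",np.polyval(k,.6345),"xmin",W[:,0].min())
E
python3 -c "
from h import *
st(); penfit(); st()"
```

```text
t 1.2 pos mm [ 253.6 -571.3  206.6] yaw of jaw axis -66.1 tooly [ 0. -0. -1.] F [0.  0.5 0.1] w 0.9987149554745087
top back yaw deg 0.8802574621569509 x at y=0 0.7162801978080199
 wall yaw -0.31858858795029016 y at x=.6345 0.1509057694378908 xmin 0.552139620130486
 wall yaw 0.8615938230270167 y at x=.6345 -0.004593174875646425 xmin 0.5549265279154988
 wall yaw 1.1192623079368165 y at x=.6345 -0.1621344167186816 xmin 0.5582482956642698
scene back yaw deg 0.8881865161852002 x at y=0 0.7136067387238478
 wall yaw 0.7919136427251259 y at x=.6345 0.14979756881314515 xmin 0.5498028715026855
 wall yaw 1.1106020424719485 y at x=.6345 -0.007058373799315587 xmin 0.5534217949232436
 wall yaw 0.858101815460223 y at x=.6345 -0.165077955596552 xmin 0.5569493708356534
t 1.4 pos mm [ 253.7 -571.3  206.7] yaw of jaw axis -66.1 tooly [ 0. -0. -1.] F [0.2 0.2 0. ] w 0.998061416329243
```

arm_command(
  commands=[
    [[17.7,32.8,-6,0,0,60],[17.7,32.8,-6,0,0,60],[17.7,32.8,-6,0,0,60],[17.7,32.8,-6,0,0,60],[17.7,32.8,-6,0,0,60],[17.7,32.8,-6,0,0,60],[17.7,32.8,-6,0,0,60],[17.7,32.8,-6,0,0,60],[17.7,32.8,-6,0,0,60],[17.7,32.8,-6,0,0,60],[17.7,32.8,-6,0,0,60],[17.7,32.8,-6,0,0,60]],
  ],
  claw=8.5,
  newtons=30,
)

```text
clock: 2.6
position: [0.4301, -0.2445, 0.1468]
ee_rot: [0.472, -0.526, 0.526, -0.472]
ft_force: [0.4, 0.0, 0.4]
grip_width: 0.994
```

```bash
python3 -c "
from h import *
st()"
```

```text
t 2.6 pos mm [ 430.1 -244.5  146.8] yaw of jaw axis -6.2 tooly [ 0. -0. -1.] F [0.4 0.  0.4] w 0.9938294691536097
```

arm_command(
  commands=[
    [[0.1,0.1,-4,0,0,0],[0.1,0.1,-8,0,0,0],[0.1,0.1,-11,0,0,0],[0.1,0.1,-13,0,0,0],[0.1,0.1,-14.1,0,0,0],[0.1,0.1,-14.1,0,0,0],[0.1,0.1,-14.1,0,0,0]],
  ],
)

```text
clock: 3.3
position: [0.4321, -0.2428, 0.0065]
ee_rot: [0.473, -0.526, 0.526, -0.473]
ft_force: [0.9, -0.9, 0.5]
grip_width: 0.995
```

arm_command(
  commands=[
    [[0.6,0,0,0,0,0],[1.2,0,0,0,0,0],[1.8,0,0,0,0,0],[2.4,0,0,0,0,0],[3.0,0,0,0,0,0],[3.4,0,0,0,0,0]],
  ],
  claw=6.0,
)

```text
clock: 3.9
position: [0.4663, -0.2421, 0.0057]
ee_rot: [0.473, -0.526, 0.526, -0.473]
ft_force: [-0.1, -0.2, -0.4]
grip_width: 0.706
```

arm_command(
  commands=[
    [[0.5,0,0,0,0,0],[1.0,0,0,0,0,0],[1.5,0,0,0,0,0]],
  ],
)

```text
clock: 4.2
position: [0.481, -0.2422, 0.0056]
ee_rot: [0.473, -0.526, 0.526, -0.473]
ft_force: [-0.2, 0.3, 0.8]
grip_width: 0.7
```

arm_command(
  commands=[
    [[0.5,0,0,0,0,0],[1.0,0,0,0,0,0],[1.5,0,0,0,0,0]],
  ],
)

```text
clock: 4.5
position: [0.4961, -0.2423, 0.0056]
ee_rot: [0.473, -0.526, 0.526, -0.473]
ft_force: [0.7, 0.7, 0.5]
grip_width: 0.7
```

```bash
python3 -c "
from h import *
st(); look(('top',),('bar_a',),.2)"
```

```text
t 4.5 pos mm [ 496.1 -242.3    5.6] yaw of jaw axis -6.1 tooly [ 0.  0. -1.] F [0.7 0.7 0.5] w 0.7002168777755412
top bar_a 0.8 z90 27.1 rect(cx,cy,L,W,longaxis deg) (434.6, 5.5, 109.5, 43.9, 86.0) mean [434.4   5.5  24.2]
top bar_a 0.66 z90 89.1 rect(cx,cy,L,W,longaxis deg) (367.7, -100.4, 28.6, 28.5, -89.7) mean [ 368.5 -100.3   86.9]
top bar_a 0.6 z90 27.2 rect(cx,cy,L,W,longaxis deg) (432.2, -241.5, 110.5, 44.3, 84.2) mean [ 430.3 -238.5   24.2]
top bar_a 0.6 z90 27.2 rect(cx,cy,L,W,longaxis deg) (442.2, 240.5, 110.7, 43.7, 84.7) mean [442.1 240.4  24.4]
```

```bash
python3 -c "
from h import *
for n in ('top','scene'):
    c=manip.camera(n); cv2.imwrite('pics/%s1.png'%n,c['pixels'])
a=cv2.imread('pics/top1.png')[130:300,300:460]; b=cv2.imread('pics/scene1.png')[60:230,230:430]
cv2.imwrite('pics/c1.png',np.hstack([cv2.resize(a,(400,425)),cv2.resize(b,(400,425))]))
st()"
```

```text
t 4.7 pos mm [ 495.6 -242.2    5.6] yaw of jaw axis -6.1 tooly [-0.  0. -1.] F [-0.  -0.5 -0.2] w 0.6989099294968949
```

View pics/c1.png

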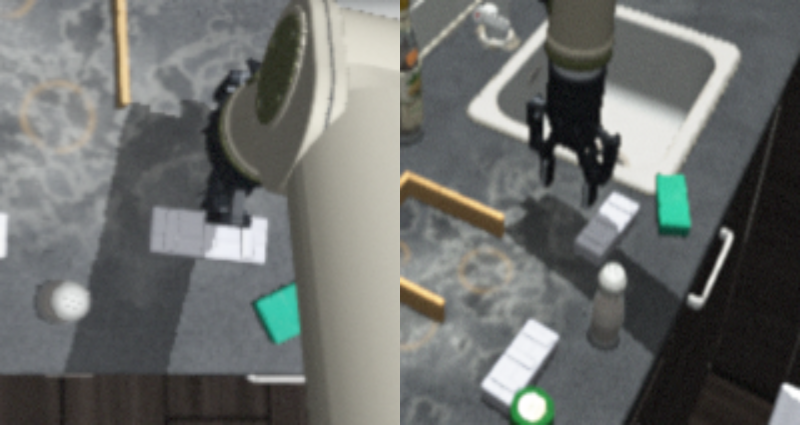

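```bash
python3 -c "
from h import *
for n in ('top','scene'):
    c=manip.camera(n); P,u,v=cloud(c)
    for lo in range(5,130,12):
        s=(P[:,2]*1000>lo)&(P[:,2]*1000<lo+12)&(P[:,0]>.40)&(P[:,0]<.58)&(P[:,1]<-.17)&(P[:,1]>-.32)
        Q=P[s]*1000
        if len(Q): print(n,lo,len(Q),np.round(Q.min(0)),np.round(Q.max(0)), np.histogram(Q[:,0],bins=np.arange(400,590,15))[0])
st()"
```

```text
top 5 64 [ 402. -312.    5.] [ 564. -171.   17.] [19  9  7  8  2  2  7  3  3  2  2  0]
top 17 761 [ 406. -297.   17.] [ 458. -185.   29.] [ 82 323 236 120   0   0   0   0   0   0   0   0]
top 29 13 [ 419. -239.   29.] [ 528. -197.   40.] [0 5 2 2 2 0 0 0 2 0 0 0]
top 41 15 [ 453. -238.   42.] [ 540. -225.   52.] [0 0 0 4 5 0 0 0 4 2 0 0]
top 53 12 [ 454. -233.   54.] [ 533. -225.   64.] [0 0 0 4 4 0 0 0 4 0 0 0]
top 65 5 [ 453. -233.   66.] [ 534. -226.   69.] [0 0 0 1 2 0 0 0 2 0 0 0]
top 77 61 [ 440. -243.   79.] [ 556. -222.   89.] [ 0  0  2 30 13  0  0  0  1 11  4  0]
top 89 43 [ 437. -243.   90.] [ 560. -221.  101.] [ 0  0  7 12  8  0  0  0  0  8  8  0]
top 101 54 [ 433. -241.  101.] [ 560. -220.  113.] [ 0  0  9  0 27  5  0  0  0  3 10  0]
top 113 40 [ 432. -247.  114.] [ 562. -220.  125.] [ 0  0 11  3 12  1  0  0  0  1 12  0]
top 125 78 [ 429. -248.  126.] [ 565. -217.  137.] [ 0  5 28 10  6  3  0  0  0  5 21  0]
scene 5 89 [ 402. -293.    5.] [ 572. -188.   17.] [46 16 13 11  0  0  1  0  0  1  0  1]
scene 17 417 [ 402. -303.   17.] [ 577. -170.   29.] [ 88 136 138  51   0   0
[... 247 characters left out ...]
 0  0  0 18  6  0  0  0 19  2  0  0]
scene 65 48 [ 449. -256.   65.] [ 537. -227.   77.] [ 0  0  0 16  4  0  0  0 26  2  0  0]
scene 77 96 [ 431. -261.   77.] [ 555. -223.   89.] [ 0  0 15 32  7  0  0  0 20 18  4  0]
scene 89 115 [ 430. -261.   89.] [ 558. -224.  101.] [ 0  1 22 22 15  0  0  5  8 29 13  0]
scene 101 146 [ 427. -259.  101.] [ 557. -221.  113.] [ 0 10 18  8 39 11 12 14  9 17  8  0]
scene 113 133 [ 426. -256.  113.] [ 561. -221.  125.] [ 0 14 16  0 28  9 16 18  3 15 14  0]
scene 125 190 [ 424. -249.  125.] [ 561. -220.  137.] [ 0 20 19 14 21 26 26 18 12 15 19  0]
t 4.8 pos mm [ 495.4 -242.3    5.6] yaw of jaw axis -6.1 tooly [-0.  0. -1.] F [ 0.2  0.7 -0.5] w 0.7024122056603574
```

The fingers passed over the bar. The depth data puts the open fingertips about 37 mm up, well above the reported TCP. I'll probe lower in free space in front of the bar and watch the force.

arm_command(
  commands=[
    [[1,0,0,0,0,0],[2,0,0,0,0,0],[2.5,0,-0.5,0,0,0],[2.5,0,-1,0,0,0],[2.5,0,-1.5,0,0,0],[2.5,0,-1.5,0,0,0]],
  ],
)

```text
clock: 5.4
position: [0.5196, -0.242, -0.0106]
ee_rot: [-0.473, 0.526, -0.525, 0.473]
ft_force: [-0.1, -0.8, 0.4]
grip_width: 0.702
```

```bash
cat >> h.py <<'E'
def tips(x0,x1,y0,y1):
    for n in ('scene','top'):
        c=manip.camera(n); P,u,v=cloud(c); P=P*1000
        s=(P[:,0]>x0)&(P[:,0]<x1)&(P[:,1]>y0)&(P[:,1]<y1)&(P[:,2]>5)&(P[:,2]<90)
        print(n,"z hist 5..90 by 5",np.histogram(P[s][:,2],bins=np.arange(5,91,5))[0])
E
python3 -c "
from h import *
st(); tips(465,600,-265,-215)
c=manip.camera('scene'); cv2.imwrite('pics/s2.png',cv2.resize(c['pixels'][60:230,230:430],(800,600)))"
```

```text
t 5.4 pos mm [ 519.6 -242.   -10.6] yaw of jaw axis -6.1 tooly [-0.002  0.001 -1.   ] F [-0.1 -0.8  0.4] w 0.7024928093541842
scene z hist 5..90 by 5 [ 1  0  0 10 15 19 19 22 20 19 13 22 30 53 36 36 56]
top z hist 5..90 by 5 [10  0  0  0  7  6  8  5  1  3  3  4 23 38 12 14 24]
```

View pics/s2.png

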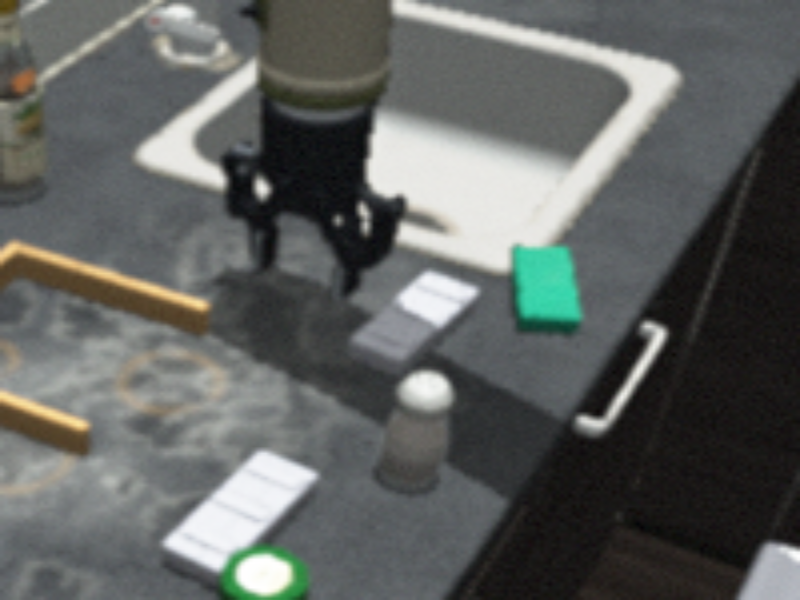

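arm_command(
  commands=[
    [[0,0,2,0,0,0],[0,0,4,0,0,0],[-3,0,4,0,0,0],[-6,0,4,0,0,0],[-8.8,0,4,0,0,0],[-8.8,0,4,0,0,0],[-8.8,0,2,0,0,0],[-8.8,0,0.5,0,0,0],[-8.8,0,-0.5,0,0,0],[-8.8,0,-1.2,0,0,0],[-8.8,0,-1.2,0,0,0]],
  ],
  claw=7.0,
)

```text
clock: 6.65
position: [0.4325, -0.242, -0.0219]
ee_rot: [-0.473, 0.526, -0.525, 0.473]
ft_force: [0.0, -0.7, 0.2]
grip_width: 0.821
```

arm_command(
  commands=[
    [[0.6,0,0,0,0,0],[1.2,0,0,0,0,0],[1.8,0,0,0,0,0],[2.4,0,0,0,0,0]],
  ],
  claw=6.0,
)

```text
clock: 7.05
position: [0.4556, -0.2426, -0.0211]
ee_rot: [-0.474, 0.527, -0.525, 0.472]
ft_force: [-8.2, -0.5, 5.8]
grip_width: 0.704
```

arm_command(
  commands=[
    [[0.6,0,0,0,0,0],[1.2,0,0,0,0,0]],
  ],
)

```text
clock: 7.25
position: [0.4676, -0.2427, -0.0211]
ee_rot: [-0.473, 0.527, -0.525, 0.472]
ft_force: [-9.1, 0.7, 4.7]
grip_width: 0.703
```

arm_command(
  commands=[
    [[0.6,0,0,0,0,0],[1.2,0,0,0,0,0]],
  ],
)

```text
clock: 7.45
position: [0.4795, -0.2427, -0.0211]
ee_rot: [-0.473, 0.527, -0.525, 0.472]
ft_force: [-8.1, -0.1, 5.2]
grip_width: 0.7
```

```bash
python3 -c "
from h import *
st(); tips(420,600,-265,-215); look(('top','scene'),('bar_a',),.2)"
```

```text
t 7.45 pos mm [ 479.5 -242.7  -21.1] yaw of jaw axis -6.1 tooly [-0.003 -0.    -1.   ] F [-8.1 -0.1  5.2] w 0.6999475870275003
scene z hist 5..90 by 5 [ 3 15 19 90 95 19 20 18 16 14 34 60 30 41 61 48 46]
top z hist 5..90 by 5 [ 10   4   8 129  32   5   2   4   2   8  24  46  17  12  27  16  14]
top bar_a 0.93 z90 27.5 rect(cx,cy,L,W,longaxis deg) (441.9, 240.7, 110.0, 44.0, 84.0) mean [441.9 240.6  24.5]
top bar_a 0.71 z90 27.3 rect(cx,cy,L,W,longaxis deg) (434.2, 4.5, 107.7, 43.2, 86.1) mean [433.8   4.9  24.3]
top bar_a 0.59 z90 26.5 rect(cx,cy,L,W,longaxis deg) (475.7, -233.7, 95.8, 43.8, 86.8) mean [ 476.1 -210.1   23.7]
scene bar_a 0.83 z90 27.3 rect(cx,cy,L,W,longaxis deg) (472.0, -231.2, 87.3, 40.2, 86.9) mean [ 473.  -224.8   25. ]
scene bar_a 0.83 z90 25.9 rect(cx,cy,L,W,longaxis deg) (439.6, 239.4, 109.0, 44.6, 84.4) mean [438.9 242.2  23.5]
scene bar_a 0.81 z90 26.7 rect(cx,cy,L,W,longaxis deg) (433.1, 2.2, 110.7, 43.8, 84.5) mean [431.8   4.7  24.3]
```

arm_command(
  commands=[
    [[0,0,0.5,0,0,0],[0.5,0,0.5,0,0,0],[1.0,0,0.5,0,0,0],[1.5,0,0.5,0,0,0]],
  ],
)

```text
clock: 8.15
position: [0.4944, -0.2424, -0.0164]
ee_rot: [-0.473, 0.527, -0.525, 0.472]
ft_force: [-8.7, -0.6, 5.7]
grip_width: 0.699
```

arm_command(
  commands=[
    [[0.5,0,0,0,0,0],[1,0,0,0,0,0]],
  ],
)

```text
clock: 8.35
position: [0.5043, -0.2425, -0.0164]
ee_rot: [-0.473, 0.527, -0.525, 0.472]
ft_force: [-8.3, 0.3, 6.1]
grip_width: 0.703
```

arm_command(
  commands=[
    [[0.5,0,0,0,0,0],[1,0,0,0,0,0]],
  ],
)

```text
clock: 8.55
position: [0.5143, -0.2425, -0.0164]
ee_rot: [-0.473, 0.527, -0.525, 0.472]
ft_force: [-8.6, 0.4, 5.7]
grip_width: 0.708
```

arm_command(
  commands=[
    [[0,0,0,0,0,0],[0,0,0,0,0,0],[0,0,0,0,0,0],[0,0,0,0,0,0],[-0.8,0,0,0,0,3],[-1.6,0,0,0,0,7],[-1.6,0,0,0,0,7]],
  ],
  claw=4.0,
  newtons=30,
)

```text
clock: 9.25
position: [0.4995, -0.2419, -0.0162]
ee_rot: [-0.504, 0.496, -0.496, 0.505]
ft_force: [-1.5, 1.9, -0.1]
grip_width: 0.508
```

```bash
python3 -c "
from h import *
st(); look(('top','scene'),('bar_a',),.2)
c=manip.camera('scene'); cv2.imwrite('pics/s3.png',cv2.resize(c['pixels'][60:260,180:430],(800,600)))"
```

```text
t 9.25 pos mm [ 499.5 -241.9  -16.2] yaw of jaw axis 1.0 tooly [ 0.  0. -1.] F [-1.5  1.9 -0.1] w 0.5076397527343887
top bar_a 0.97 z90 27.2 rect(cx,cy,L,W,longaxis deg) (442.3, 240.7, 110.0, 43.9, 84.0) mean [441.7 240.   24.4]
top bar_a 0.9 z90 26.3 rect(cx,cy,L,W,longaxis deg) (499.7, -212.2, 49.2, 44.2, -88.0) mean [ 499.2 -211.2   23.7]
top bar_a 0.59 z90 27.2 rect(cx,cy,L,W,longaxis deg) (434.7, 5.7, 109.6, 43.9, 85.9) mean [434.4   5.7  24.3]
scene bar_a 0.9 z90 27.1 rect(cx,cy,L,W,longaxis deg) (432.9, 1.8, 110.4, 43.4, 84.8) mean [431.9   5.3  24.3]
scene bar_a 0.74 z90 27.2 rect(cx,cy,L,W,longaxis deg) (497.4, -241.2, 102.7, 42.8, -89.0) mean [ 498.6 -229.9   24.9]
scene bar_a 0.68 z90 25.9 rect(cx,cy,L,W,longaxis deg) (439.6, 238.9, 109.5, 44.9, 84.7) mean [438.8 242.   23.5]
```

View pics/s3.png

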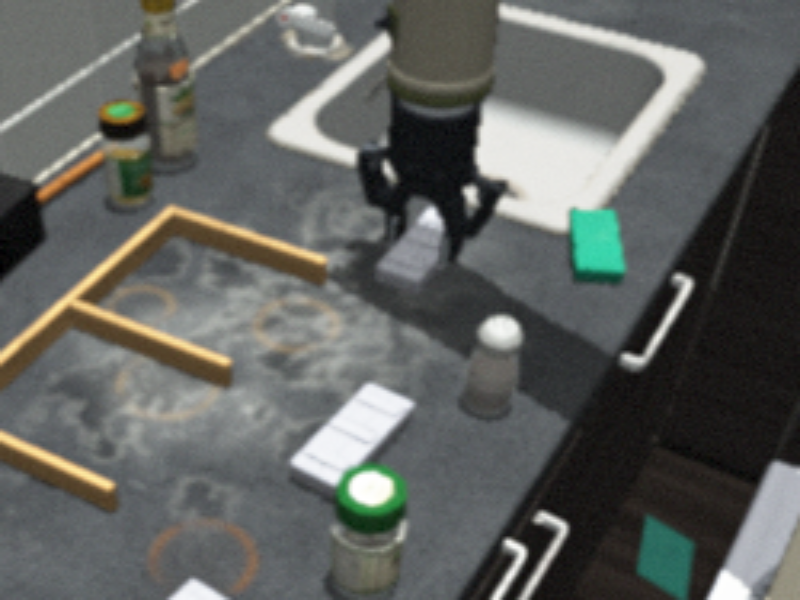

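arm_command(
  commands=[
    [[-0.1,2,0,0,0,0],[-0.1,5,0,0,0,0],[-0.1,8,0,0,0,0],[-0.1,11,0,0,0,0],[-0.1,14,0,0,0,0],[-0.1,17,0,0,0,0],[-0.1,20,0,0,0,0],[-0.1,23,0,0,0,0],[-0.1,26,0,0,0,0],[-0.1,29,0,0,0,0],[-0.1,31,0,0,0,0],[-0.1,31.5,0,0,0,0],[-0.1,31.5,0,0,0,0]],
  ],
)

```text
clock: 10.8
position: [0.499, 0.0738, -0.0162]
ee_rot: [-0.504, 0.496, -0.496, 0.505]
ft_force: [-1.5, 4.3, -1.7]
grip_width: 0.505
```

```bash
python3 -c "
from h import *
st(); look(('top','scene'),('bar_a',),.2)
c=manip.camera('scene'); cv2.imwrite('pics/s4.png',cv2.resize(c['pixels'][100:300,130:380],(800,600)))"
```

```text
t 10.8 pos mm [499.   73.8 -16.2] yaw of jaw axis 1.0 tooly [ 0.001  0.001 -1.   ] F [-1.5  4.3 -1.7] w 0.5046424127586995
top bar_a 0.85 z90 27.4 rect(cx,cy,L,W,longaxis deg) (442.2, 240.3, 110.5, 43.6, 84.0) mean [442.1 239.7  24.4]
scene bar_a 0.7 z90 26.4 rect(cx,cy,L,W,longaxis deg) (499.0, 70.1, 106.6, 45.1, -88.5) mean [498.6  91.   24.1]
scene bar_a 0.68 z90 26.0 rect(cx,cy,L,W,longaxis deg) (439.2, 239.2, 109.2, 45.2, 84.3) mean [439.  242.   23.5]
scene bar_a 0.67 z90 26.9 rect(cx,cy,L,W,longaxis deg) (432.8, 2.2, 112.4, 44.8, 86.0) mean [432.3   5.5  24.3]
```

View pics/s4.png

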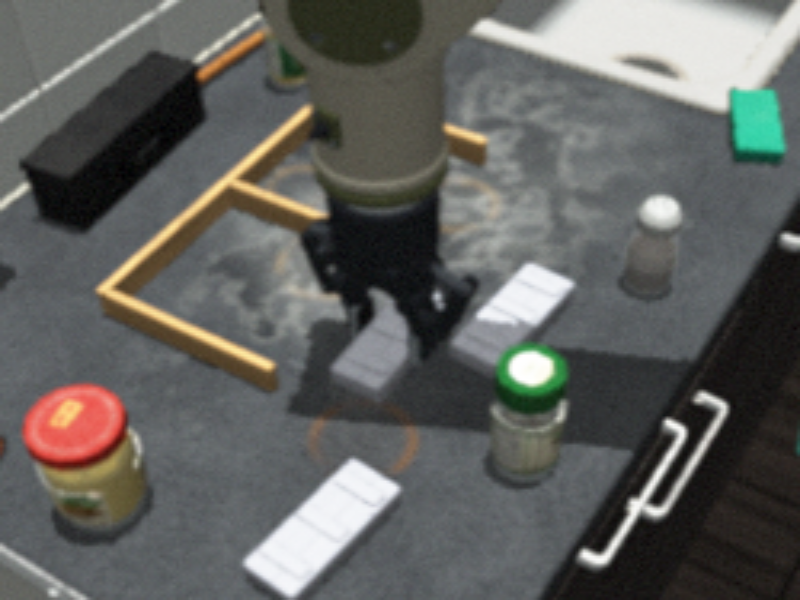

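arm_command(
  commands=[
    [[2,0,0,0,0,0],[5,0,0,0,0,0],[8,0,0,0,0,0],[11,0.1,0,0,0,0],[13.5,0.1,0,0,0,0],[15.5,0.2,0,0,0,0],[16.5,0.2,0,0,0,0],[16.7,0.2,0,0,0,0],[16.7,0.2,0,0,0,0]],
  ],
)

```text
clock: 11.95
position: [0.6647, 0.0731, -0.0163]
ee_rot: [0.505, -0.497, 0.496, -0.503]
ft_force: [-6.7, -0.6, 8.1]
grip_width: 0.51
```

arm_command(
  commands=[
    [[0,0,0,0,0,0],[0,0,0,0,0,0],[0,0,3,0,0,0],[0,0,6,0,0,0],[0,0,10,0,0,0],[0,0,14,0,0,0],[0,0,16,0,0,0]],
  ],
  claw=5.2,
)

```text
clock: 12.65
position: [0.6672, 0.0743, 0.1479]
ee_rot: [-0.503, 0.495, -0.497, 0.505]
ft_force: [1.0, 0.3, -0.5]
grip_width: 0.609
```

```bash
python3 -c "
from h import *
st(); look(('top','scene'),('bar_a',),.2)"
```

```text
t 12.65 pos mm [667.2  74.3 147.9] yaw of jaw axis 0.9 tooly [ 0.005  0.    -1.   ] F [ 1.   0.3 -0.5] w 0.6087401566296253
top bar_a 0.78 z90 27.0 rect(cx,cy,L,W,longaxis deg) (436.5, 35.9, 48.2, 44.9, 89.2) mean [434.6  38.3  24.1]
top bar_a 0.77 z90 27.6 rect(cx,cy,L,W,longaxis deg) (663.0, 111.8, 40.8, 29.5, 2.9) mean [659.2 113.4  24.8]
top bar_a 0.62 z90 27.2 rect(cx,cy,L,W,longaxis deg) (442.2, 240.5, 110.3, 43.7, 84.6) mean [442.  240.2  24.4]
scene bar_a 0.82 z90 25.9 rect(cx,cy,L,W,longaxis deg) (439.6, 239.4, 109.2, 45.2, 85.0) mean [438.8 242.   23.5]
scene bar_a 0.8 z90 26.7 rect(cx,cy,L,W,longaxis deg) (661.7, 68.2, 109.8, 43.9, -88.2) mean [659.9  71.6  24.1]
scene bar_a 0.6 z90 26.9 rect(cx,cy,L,W,longaxis deg) (433.0, 2.3, 110.6, 44.0, 85.2) mean [432.3   5.   24.4]
scene bar_a 0.45 z90 30.8 rect(cx,cy,L,W,longaxis deg) (636.8, -8.9, 327.5, 167.8, -88.6) mean [662.6   5.6  29. ]
```

arm_command(
  commands=[
    [[-4,3,0,0,0,-6.5],[-8,6,0,0,0,-6.5],[-12,9,0,0,0,-6.5],[-16,12,0,0,0,-6.5],[-20,15,-2,0,0,-6.5],[-22.7,16.6,-5,0,0,-6.5],[-22.7,16.6,-9,0,0,-6.5],[-22.7,16.6,-9,0,0,-6.5],[-22.7,16.6,-12,0,0,-6.5],[-22.7,16.6,-14.5,0,0,-6.5],[-22.7,16.6,-16.2,0,0,-6.5],[-22.7,16.6,-16.4,0,0,-6.5],[-22.7,16.6,-16.4,0,0,-6.5]],
  ],
  claw=7.0,
)

```text
clock: 14.15
position: [0.4393, 0.2404, -0.0198]
ee_rot: [-0.475, 0.524, -0.524, 0.475]
ft_force: [-0.0, 1.1, 0.1]
grip_width: 0.82
```

arm_command(
  commands=[
    [[0.6,0,0,0,0,0],[1.2,0,0,0,0,0],[1.8,0,0,0,0,0],[2.4,0,0,0,0,0]],
  ],
  claw=6.0,
)

```text
clock: 14.55
position: [0.462, 0.241, -0.0199]
ee_rot: [-0.476, 0.524, -0.523, 0.475]
ft_force: [-8.4, -0.1, 4.8]
grip_width: 0.705
```

arm_command(
  commands=[
    [[0.6,0,0,0,0,0],[1.2,0,0,0,0,0]],
  ],
)

```text
clock: 14.75
position: [0.4738, 0.241, -0.0199]
ee_rot: [-0.476, 0.524, -0.523, 0.475]
ft_force: [-8.7, -0.2, 4.7]
grip_width: 0.702
```

arm_command(
  commands=[
    [[0.6,0,0,0,0,0],[1.2,0,0,0,0,0]],
  ],
)

```text
clock: 14.95
position: [0.4858, 0.241, -0.0199]
ee_rot: [-0.476, 0.524, -0.523, 0.475]
ft_force: [-8.2, -0.7, 5.3]
grip_width: 0.704
```

```bash
python3 -c "
from h import *
st(); look(('top','scene'),('bar_a',),.2)"
```

```text
t 14.95 pos mm [485.8 241.  -19.9] yaw of jaw axis -5.5 tooly [-0.002 -0.    -1.   ] F [-8.2 -0.7  5.3] w 0.7039217774022336
top bar_a 0.82 z90 27.3 rect(cx,cy,L,W,longaxis deg) (664.4, 71.8, 108.7, 42.7, 90.0) mean [664.   71.6  24.5]
top bar_a 0.68 z90 27.0 rect(cx,cy,L,W,longaxis deg) (434.5, 5.6, 109.5, 43.7, 85.9) mean [434.3   5.7  24.2]
scene bar_a 0.93 z90 25.4 rect(cx,cy,L,W,longaxis deg) (476.8, 239.9, 108.4, 43.5, 85.3) mean [478.6 263.8  23.1]
scene bar_a 0.58 z90 26.9 rect(cx,cy,L,W,longaxis deg) (432.3, 3.1, 110.3, 42.9, 87.0) mean [431.5   5.   24.4]
```

arm_command(
  commands=[
    [[0,0,0,0,0,0],[0,0,0,0,0,0],[0,0,0,0,0,0],[0,0,0,0,0,0],[0,-2,0,0,0,2],[0,-5,0,0,0,4],[0,-8,0,0,0,6.5],[0,-11,0,0,0,6.5],[0,-14,0,0,0,6.5],[0,-16.5,0,0,0,6.5],[0,-16.8,0,0,0,6.5],[0,-16.8,0,0,0,6.5]],
  ],
  claw=4.0,
)

```text
clock: 16.35
position: [0.4872, 0.071, -0.02]
ee_rot: [0.504, -0.496, 0.497, -0.503]
ft_force: [0.3, -6.0, 1.5]
grip_width: 0.511
```

```bash
python3 -c "
from h import *
st(); look(('top','scene'),('bar_a',),.2)"
```

```text
t 16.35 pos mm [487.2  71.  -20. ] yaw of jaw axis 0.8 tooly [ 0.001 -0.002 -1.   ] F [ 0.3 -6.   1.5] w 0.5106563792588055
top bar_a 0.56 z90 27.6 rect(cx,cy,L,W,longaxis deg) (664.3, 70.5, 106.0, 41.6, -89.9) mean [664.2  70.8  24.7]
scene bar_a 0.88 z90 26.6 rect(cx,cy,L,W,longaxis deg) (661.9, 67.8, 110.3, 43.4, -87.0) mean [660.4  72.   24.1]
scene bar_a 0.66 z90 26.8 rect(cx,cy,L,W,longaxis deg) (487.7, 73.8, 103.7, 45.0, -86.5) mean [486.9  91.4  24.1]
scene bar_a 0.62 z90 26.9 rect(cx,cy,L,W,longaxis deg) (432.3, 2.0, 110.7, 44.6, 87.1) mean [430.3   2.   24.4]
```

arm_command(
  commands=[
    [[2,0,0,0,0,0],[4.5,0,0,0,0,0],[7,0.1,0,0,0,0],[9,0.1,0,0,0,0],[10.2,0.1,0,0,0,0],[10.6,0.1,0,0,0,0],[10.6,0.1,0,0,0,0]],
  ],
)

```text
clock: 17.25
position: [0.5917, 0.0757, -0.0201]
ee_rot: [0.505, -0.496, 0.495, -0.504]
ft_force: [-7.9, -0.2, 8.7]
grip_width: 0.505
```

arm_command(
  commands=[
    [[0,0,0,0,0,0],[0,0,0,0,0,0],[0,0,3,0,0,0],[0,0,6,0,0,0],[0,0,10,0,0,0],[0,0,14,0,0,0],[0,0,14,0,0,0]],
  ],
  claw=5.2,
)

```text
clock: 17.95
position: [0.596, 0.0751, 0.1257]
ee_rot: [-0.502, 0.494, -0.498, 0.507]
ft_force: [1.3, 0.5, -0.8]
grip_width: 0.606
```

```bash
python3 -c "
from h import *
st(); look(('top','scene'),('bar_a',),.2)"
```

```text
t 17.95 pos mm [596.   75.1 125.7] yaw of jaw axis 1.0 tooly [ 0.01   0.001 -1.   ] F [ 1.3  0.5 -0.8] w 0.605699068503138
scene bar_a 0.9 z90 26.5 rect(cx,cy,L,W,longaxis deg) (662.6, 68.4, 109.4, 44.1, -88.2) mean [660.2  72.7  24. ]
scene bar_a 0.72 z90 26.6 rect(cx,cy,L,W,longaxis deg) (590.8, 73.0, 109.4, 45.3, -89.9) mean [588.3  75.9  24.2]
scene bar_a 0.68 z90 26.8 rect(cx,cy,L,W,longaxis deg) (432.5, 3.7, 109.5, 43.9, 86.3) mean [431.5   5.2  24.4]
```

arm_command(
  commands=[
    [[-4,-3,0,0,0,-5],[-8,-6,0,0,0,-5],[-12,-7.1,0,0,0,-5],[-15,-7.1,0,0,0,-5],[-16.2,-7.1,-1,0,0,-5],[-16.2,-7.1,-4,0,0,-5],[-16.2,-7.1,-7,0,0,-5],[-16.2,-7.1,-10,0,0,-5],[-16.2,-7.1,-12.5,0,0,-5],[-16.2,-7.1,-13.7,0,0,-5],[-16.2,-7.1,-13.7,0,0,-5]],
  ],
  claw=7.0,
)

```text
clock: 19.25
position: [0.4289, 0.003, -0.019]
ee_rot: [-0.483, 0.518, -0.516, 0.481]
ft_force: [0.6, 0.4, -0.2]
grip_width: 0.819
```

arm_command(
  commands=[
    [[0.6,0,0,0,0,0],[1.2,0,0,0,0,0],[1.8,0,0,0,0,0],[2.4,0,0,0,0,0]],
  ],
  claw=6.0,
)

```text
clock: 19.65
position: [0.4555, 0.0026, -0.0168]
ee_rot: [0.482, -0.517, 0.518, -0.482]
ft_force: [-2.7, 0.5, 1.0]
grip_width: 0.706
```

arm_command(
  commands=[
    [[0.6,0,0,0,0,0],[1.2,0,0,0,0,0]],
  ],
)

```text
clock: 19.85
position: [0.4672, 0.0027, -0.0172]
ee_rot: [0.482, -0.517, 0.517, -0.482]
ft_force: [-2.9, -0.7, 2.5]
grip_width: 0.704
```

arm_command(
  commands=[
    [[0.6,0,0,0,0,0],[1.2,0,0,0,0,0]],
  ],
)

```text
clock: 20.05
position: [0.4791, 0.0028, -0.0174]
ee_rot: [-0.482, 0.517, -0.517, 0.482]
ft_force: [-2.9, 0.5, 1.8]
grip_width: 0.704
```

```bash
python3 -c "
from h import *
st(); look(('top','scene'),('bar_a',),.2)"
```

```text
t 20.05 pos mm [479.1   2.8 -17.4] yaw of jaw axis -4.1 tooly [-0.  0. -1.] F [-2.9  0.5  1.8] w 0.703578046443586
top bar_a 0.95 z90 27.3 rect(cx,cy,L,W,longaxis deg) (592.6, 80.8, 98.1, 43.1, -88.9) mean [593.7  97.6  24.4]
top bar_a 0.6 z90 27.4 rect(cx,cy,L,W,longaxis deg) (664.5, 71.8, 108.5, 42.4, -89.2) mean [663.4  71.2  24.6]
top bar_a 0.38 z90 26.4 rect(cx,cy,L,W,longaxis deg) (469.4, 56.1, 39.6, 17.1, 22.5) mean [467.   53.1  23.4]
scene bar_a 0.98 z90 26.5 rect(cx,cy,L,W,longaxis deg) (662.2, 68.8, 107.9, 44.2, -86.9) mean [660.2  72.8  24.1]
scene bar_a 0.84 z90 26.5 rect(cx,cy,L,W,longaxis deg) (591.0, 74.0, 108.5, 45.2, -89.1) mean [588.5  76.8  24.1]
scene bar_a 0.82 z90 26.8 rect(cx,cy,L,W,longaxis deg) (472.0, 17.3, 79.4, 44.7, 84.9) mean [472.7  23.9  24.2]
```

arm_command(
  commands=[
    [[-0.4,0,0,0,0,0],[-0.4,0,0.3,0,0,0],[0,0,0.3,0,0,0],[0.3,0,0.3,0,0,0],[0.6,0,0.3,0,0,0]],
  ],
)

```text
clock: 20.75
position: [0.4846, 0.0027, -0.0144]
ee_rot: [-0.482, 0.518, -0.517, 0.482]
ft_force: [-2.1, 0.0, 1.0]
grip_width: 0.702
```

arm_command(
  commands=[
    [[0.3,0,0,0,0,0],[0.6,0,0,0,0,0]],
  ],
)

```text
clock: 20.95
position: [0.4907, 0.0028, -0.0145]
ee_rot: [-0.482, 0.517, -0.517, 0.482]
ft_force: [-1.7, 0.4, 0.8]
grip_width: 0.7
```

arm_command(
  commands=[
    [[0.2,0,0,0,0,0],[0.4,0,0,0,0,0]],
  ],
)

```text
clock: 21.15
position: [0.4947, 0.0028, -0.0145]
ee_rot: [-0.482, 0.517, -0.517, 0.482]
ft_force: [-1.4, 0.2, 0.4]
grip_width: 0.702
```

arm_command(
  commands=[
    [[0,0,0,0,0,0],[0,0,0,0,0,0],[0,0,0,0,0,0],[0,0,0,0,0,0],[0,-2,0,0,0,2],[0,-5,0,0,0,5],[0,-8,0,0,0,5],[0,-8.8,0,0,0,5],[0,-8.8,0,0,0,5]],
  ],
  claw=4.0,
)

```text
clock: 22.05
position: [0.4948, -0.0869, -0.0142]
ee_rot: [0.503, -0.496, 0.497, -0.503]
ft_force: [-0.7, -1.7, 1.1]
grip_width: 0.504
```

```bash
python3 -c "
from h import *
st(); look(('top','scene'),('bar_a',),.2)"
```

```text
t 22.05 pos mm [494.8 -86.9 -14.2] yaw of jaw axis 0.8 tooly [ 0.001 -0.001 -1.   ] F [-0.7 -1.7  1.1] w 0.5040540606872799
top bar_a 0.86 z90 27.1 rect(cx,cy,L,W,longaxis deg) (592.5, 76.0, 107.7, 43.4, -89.5) mean [591.6  75.2  24.4]
top bar_a 0.8 z90 27.1 rect(cx,cy,L,W,longaxis deg) (494.6, -50.9, 41.7, 40.6, -0.0) mean [492.3 -47.6  24.2]
top bar_a 0.79 z90 27.3 rect(cx,cy,L,W,longaxis deg) (664.5, 71.9, 108.7, 42.5, -89.8) mean [664.   71.6  24.5]
scene bar_a 0.87 z90 26.4 rect(cx,cy,L,W,longaxis deg) (661.8, 67.7, 110.0, 43.9, -89.3) mean [660.2  72.1  24. ]
scene bar_a 0.73 z90 26.4 rect(cx,cy,L,W,longaxis deg) (590.8, 73.2, 111.0, 46.0, -89.4) mean [588.7  75.4  24. ]
scene bar_a 0.61 z90 26.8 rect(cx,cy,L,W,longaxis deg) (493.2, -80.7, 104.0, 45.2, -89.3) mean [494.6 -69.4  24.3]
```

arm_command(
  commands=[
    [[2,0,0,0,0,0],[5,0,0,0,0,0],[8,0,0,0,0,0],[11,0,0,0,0,0],[13,0,0,0,0,0],[14,0,0,0,0,0],[14,0,0,0,0,0],[14,0,0,0,0,0]],
  ],
)

```text
clock: 23.05
position: [0.6349, -0.0836, -0.0142]
ee_rot: [-0.504, 0.496, -0.495, 0.505]
ft_force: [1.4, 1.3, 2.1]
grip_width: 0.504
```

arm_command(
  commands=[
    [[0,0,0,0,0,0],[0,0,0,0,0,0],[0,0,3,0,0,0],[0,0,7,0,0,0],[0,0,11,0,0,0],[0,0,16,0,0,0],[-5,-3,20,0,0,0],[-10,-8,20,0,0,0],[-15,-13,20,0,0,0],[-18,-17,20,0,0,0],[-18,-20,20,0,0,0]],
  ],
  claw=5.6,
)

```text
clock: 24.15
position: [0.4674, -0.2567, 0.1853]
ee_rot: [0.504, -0.496, 0.496, -0.504]
ft_force: [1.9, -0.3, -0.9]
grip_width: 0.657
```

```bash
python3 -c "
from h import *
st(); look()
c=manip.camera('top'); cv2.imwrite('pics/t9.png',c['pixels'])"
```

```text
t 24.15 pos mm [ 467.4 -256.7  185.3] yaw of jaw axis 1.0 tooly [-0.001 -0.001 -1.   ] F [ 1.9 -0.3 -0.9] w 0.6572615476819521
top bar_a 0.92 z90 27.3 rect(cx,cy,L,W,longaxis deg) (592.3, 76.0, 107.6, 43.7, -89.4) mean [591.5  76.   24.5]
top bar_a 0.73 z90 26.9 rect(cx,cy,L,W,longaxis deg) (635.0, -81.3, 110.4, 44.1, -88.5) mean [634.1 -80.5  24.2]
top bar_a 0.7 z90 27.3 rect(cx,cy,L,W,longaxis deg) (664.1, 70.9, 106.8, 43.1, 89.4) mean [663.9  71.7  24.4]
top pen 0.7 z90 32.0 rect(cx,cy,L,W,longaxis deg) (639.2, -5.1, 323.9, 169.5, -88.8) mean [666.4  -4.9  30. ]
top salt 0.71 z90 88.4 rect(cx,cy,L,W,longaxis deg) (367.9, -100.8, 30.4, 28.7, 18.0) mean [ 368.4 -100.3   86.8]
top spice 0.74 z90 108.3 rect(cx,cy,L,W,longaxis deg) (364.8, 110.9, 42.9, 39.2, 1.0) mean [365.  110.7 106.3]
top mustard 0.69 z90 101.3 rect(cx,cy,L,W,longaxis deg) (589.4, 294.3, 63.9, 60.7, 45.8) mean [587.8 293.8  99.6]
scene bar_a 0.96 z90 26.6 rect(cx,cy,L,W,longaxis deg) (662.0, 70.0, 107.0, 44.1, -87.2) mean [660.1  74.4  24.1]
scene bar_a 0.92 z90 26.9 rect(cx,cy,L,W,longaxis deg) (631.0, -82.9, 106.6, 41.8, -89.3) mean [630.1 -79.3  24.3]
scene bar_a 0.92 z90 26.5 rect(cx,cy,L,W,longaxis deg) (590.4, 72.9, 110.9, 45.9, 90.0) mean [588.6  75.7  24. ]
scene pen 0.71 z90 30.9 rect(cx,cy,L,W,longaxis deg) (637.2, -8.6, 326.9, 168.5, -89.0) mean [662.4   8.5  29.1]
scene salt 0.58 z90 87.3 rect(cx,cy,L,W,longaxis deg) (365.3, -102.2, 29.8, 29.3, 68.9) mean [ 365.1 -100.3   86.4]
scene mustard 0.82 z90 99.2 rect(cx,cy,L,W,longaxis deg) (586.9, 293.8, 63.5, 58.8, -25.6) mean [584.1 295.1  98.1]
```

View pics/t9.png

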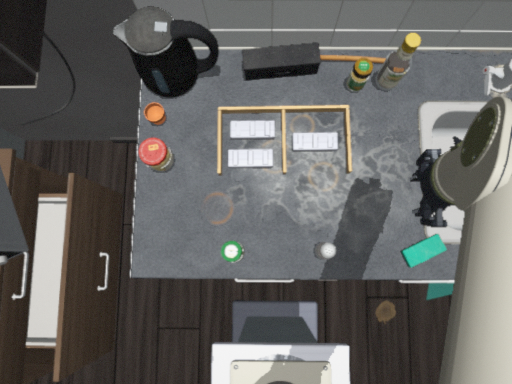

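The top view shows two bars flat in the left bay, at (252,129) and (250,158), and one in the right bay at (315,141). All three jars stand where they were and the arm is clear.

```bash
python3 -c "
from h import *
st(); print(manip.hand_in())"
```

```text
t 24.8 pos mm [ 470.3 -255.5  185. ] yaw of jaw axis 1.0 tooly [-0.  0. -1.] F [-0.1  0.4 -0.3] w 0.651948416268972
the job is handed in; nothing more can be done
None
```

I slid all three bars along the worktop, sorted them by drag, and handed the job in at 24.8 s. No verdict was reported.

**How each bar dragged**
- **Right and left bars:** both resisted with about 8 to 9 N, so I treated them as rough and slid them into the left bay.
- **Middle bar:** it read about 2.9 N on the first push. A gentler repeat gave 2.1, 1.7 and 1.4 N, so I treated it as smooth and slid it into the right bay.

**Last checks, from both cameras**
- **Left bay:** bar middles are about 33 mm behind and 39 mm in front of the bay centre, roughly 72 mm apart. The front bar's soles are about 27 mm inside the mouth limit.
- **Right bay:** the bar is close to the bay centre.
- **All bars:** each lies flat, with its top at about 26 mm.
- **Jars:** the salt shaker and mustard jar read within about 3 mm of their start in both views. The spice jar does too, but only the top view showed it at the end.
- **Arm:** raised and touching nothing.

**What disagreed**
- The open fingertips were about 30 mm higher than the reported TCP, so my first push passed over the right bar without moving it. I then worked with the reported TCP at about −14 to −20 mm.
- The pushes also pressed down slightly, by 5 to 6 N on the rough bars and 0.4 to 2.5 N on the smooth one, so the absolute drag readings run high. The middle bar's first reading was above the 1.6 N smooth limit for that reason. The gap between 8 to 9 N and 1.4 to 2.9 N is still clear.
- The two cameras disagreed by 2 to 4 mm, well within the margins.

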